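Open the cleaner jug for dosing

ROBOT

A 7-joint arm with a two-finger parallel gripper is mounted at the origin on the work surface. World frame = base frame: x ahead of the robot, y to its left, z up, the work surface at z = 0. Lengths are in m, angles in rad, forces in N, time in s.
With the tool pointing down it reaches from about 0.4 to 0.85 m from the base axis. Payload 4.5 kg.
Tool frame: the origin (TCP) lies at the very end of the fingers, on their centre line; the grasp point (between the pads) lies 19 mm behind it (r.grip_point_offset is the distance from the TCP to the grasp point, in m); z points along the fingers, y is the line along which they close (so a half turn about z gives the same grasp; the last joint's range is limited). The gripper opens to 88 mm and grips with 3 to 60 N. Pads are 18 mm wide; open, the fingers measure 123 mm over their backs; the gripper's body (75 mm by 187 mm) begins 45 mm behind the grasp point.
Start: joints at [1.242, 0.689, -0.195, 1.565, 0.157, 0.902, -0.215], TCP at [0.222, -0.584, 0.239] pointing down, gripper open.
Joint ranges: [-3.01, 3.01], [-0.46, 2.08], [-1.47, 1.51], [0.13, 2.56], [-1, 4.14], [0.04, 2.09], [-2.66, 2.66]. Speed limits (rad/s): [2.57, 2.57, 3.14, 3.14, 3.14, 3.14, 3.14].

INTERFACE

Orientations are given as a unit quaternion [x, y, z, w].
In Python, from plant import r gives the robot as it stands.
- The arm moves only by the tool carry_out, never from a script. Its argument "rows" is a list of rows, each a list of 3 entries, a list of its own where there are three numbers: the shift along the tool's x, y, z in cm, then the turn, a rotation vector about the tool's x, y, z in degrees, then the closure, from 0 (fully open) to 1 (shut). A call has 1 to 12 rows; each row is the pose to reach, as a shift and turn from the pose commanded when the call began, along the tool's axes at that moment; what a row does not reach only later rows make up. A row lasts 1/10 s, in which the tool goes at most 50 mm and 8.59 degrees, less where a joint would pass 70% of its speed; a pose out of reach is approached as far as the arm can. A call with a gripper value outside its range is refused whole. The fingers move at their own pace and stop on an object; "newtons" is the grip in N (left out, the last holds). Time passes only in rows, so rows that repeat a pose let the fingers close. It gives the time, the measured TCP pose, the force, the opening and the grip force at its end, in the units of the state.
- r.get_state(): the state, without advancing time (a new reading comes with each control period).
- r.snapshot(name): name is "scene" or "top" or "wrist"; returns a dict with "image" (480x640x3 uint8, red, green, blue), "fx", "fy", "cx", "cy" (pixels), "dist_coeffs" ([k1, k2, p1, p2, k3] as OpenCV has them; the pictures are not rectified), "pose" (4x4, takes a point from camera to world coordinates). Camera axes: x right, y up, looking along -z (the intrinsics and any distortion apply to the point x, -y, -z); pixel columns grow to the right and rows downward; lengths in m; the calibration is good to about 2 mm. A picture is of the moment at which its call begins. There is no depth.
- r.finish_job(): hands the job in; it is judged then, once.
The state is a dict: "clock": time; "q": joint angles; "qd": joint speeds; "joint_torque": joint torques, N m; "tool_pos": TCP position; "eef_rot": TCP orientation; "contact_force": force on the tool from outside, world axes, zero at the start; "moment": the same for the moment, N m; "opening": opening from 0.0 (shut) to 1.0 (fully open); "finger_force": force on a finger pad.
Only numpy, scipy, OpenCV 4.12 (cv2) and the standard library are available. Lean on these libraries where they do the work, as an engineer would, in place of code of your own. Each camera call takes 0.05 s, during which the arm holds its last target. There are 200 camera calls.

TASK

Get the shelf cleaner ready for dosing: first turn the square dosing cup, which stands mouth-down, over and stand it mouth-up on its rubber mat, and let go of it. Then press the jug's push-and-turn safety cap down, twist it free anticlockwise, lift it off and finish while still holding it level about 10 cm straight above the neck. Leave the cup standing and do not shift the other things on the bench.

Things in the scene. Friction and masses are not known exactly. Their poses are not given: they have to be found in the camera images.
- cup_c (a point): Centre (half-way up) of the loose square dosing cup: grey plastic, 56 x 56 mm outside, straight flat sides, 80 mm tall, walls and base 3 mm, about 60 g. Its z axis points from closed base to open mouth (down at the start); x and y are square to the flat sides. It starts on the mat, turned up to 0.4 rad against it, and lies steadily on a flat side.
- cup: The same dosing cup; origin at the centre of its closed base's outer face.
- mat_c (a point): Centre of the top face of a black rubber mat fixed to the bench, 200 x 200 mm, 4 mm thick; x and y axes along its edges, z up. The mat and the jug may be either side of each other.
- cap_c (a point): Centre (half-way up) of the white ribbed safety cap on the jug: round, 55 mm across, 36 mm high, about 30 g, loose once freed; z up its axis. Locked by two lugs over a sprung plug that pushes it up with 4 N and 1 N more per mm pressed. It must be pressed 4.5 mm or more (8.5 N; it bottoms at 6.5 mm, 10.5 N) and, still pressed, turned anticlockwise seen from above.
- cap: The same cap; origin at the centre of its underside. Once turned 20 degrees it needs no more pressing; turned 50 to 125 degrees from its start it lifts straight off (aim for 70 to 90). Clockwise it is blocked, and unpressed it neither turns nor lifts.
- neck (a point): Centre of the rim of the jug's neck, on the neck's axis, 212.5 mm above the bench; z up. With the cap seated the cap's centre is 6.5 mm above this point. Neck 28 mm across (40 mm over its lugs).
- jug: White cleaner jug, 100 x 130 x 184 mm to the shoulder, fixed upright in a steel holder (136 x 176 mm) screwed to the bench; it cannot move. Origin at the centre of its underside, neck on its z axis, side handle at +y reaching 105 mm from the axis, its top 149 mm high. Seated, the cap's lower edge is 201 mm high, 17 mm above the shoulder.
- tape_roll: roll of parcel tape lying flat on the bench, 90 mm across, 24 mm high; a bystander, origin in its underside. Leave alone.
- brush: small hand brush lying on the bench, about 0.2 m long; a bystander, origin in its underside. Leave alone.
- jar_a: preserving jar with brass-coloured lid, 76 mm across, 115 mm high; a bystander, origin in its underside. Leave alone.
- jar_b: preserving jar with brass-coloured lid, 76 mm across, 115 mm high; a bystander, origin in its underside. Leave alone.
- jar_c: preserving jar with brass-coloured lid, 76 mm across, 115 mm high; a bystander, origin in its underside. Leave alone.
- tin: food tin, 68 mm across, 85 mm high; a bystander, origin in its underside. Leave alone.
- small_bottle: small plain closed bottle, 50 mm across, 120 mm high; a bystander, origin in its underside. Leave alone.
There are look-alikes about, which are no part of the job. What is shaped like the cap but turquoise is not meant.

How it is judged:
On the way, in this order (a step that is already met when the one before it is completed fails the run):
1. the cup stands mouth-up on the mat, let go (angle between cup_c's own z axis and vertical below 0.12 rad and z of cup_c in the frame of mat_c between 0.035 and 0.045 m and x of cup_c in the frame of mat_c between -0.1 and 0.1 m and y of cup_c in the frame of mat_c between -0.1 and 0.1 m and contact force between cup and the fingers below 0.1 N and linear speed of cup below 0.03 m/s), for 0.2 s.
2. the cap, still on the neck, is pressed down at least 3.5 mm (z of cap_c in the frame of neck below 0.003 m and horizontal distance between cap_c and neck below 0.008 m), for 0.05 s.
At the end, for the whole second after the job is handed in: The cap is held still in the fingers, level within 0.3 rad, its centre 50 to 200 mm above the neck's rim and within 40 mm of the neck's axis, not touching the jug; the cup stands still mouth-up (within 0.12 rad) on the mat, its centre over the mat, untouched (all of step 1 and z of cap_c in the frame of neck between 0.05 and 0.2 m and horizontal distance between cap_c and neck below 0.04 m and angle between cap_c's own z axis and vertical below 0.3 rad and contact force between cap and the fingers above 1 N and contact force between cap and jug below 0.1 N and linear speed of cap below 0.03 m/s and contact force between cup and the arm below 0.1 N); the arm keeps its last pose, push and grip.
It fails at once if another thing on the bench is shifted more than 30 mm (distance of any of tape_roll, brush, jar_a, jar_b, jar_c, tin, small_bottle from where it was at the start of the episode above 0.03 m).
It also fails if it takes over 72 s, if anything falls off the work surface, if the arm or the gripper's body presses on something with over 40 N, if the wrist force passes 120 N, or if a joint passes its speed limit or range.

## Working session

There is one attempt and no reset: what is moved stays moved. The work goes in short steps, Python scripts to look and compute and a tool call to move; the robot and the scene stay as the last step left them, time stands still between calls to the robot, and variables do not carry over. Pictures are saved under pics/ and viewed, at most 10 in all, crops included, and the job is handed in when it is done.

Besides the shell and the picture viewer there is one more tool, called in YAML: its name, and indented under it one key for each argument. carry_out: Moves the arm, as the interface text tells. Its arguments: {"type":"object","properties":{"rows":{"type":"array"},"newtons":{"type":"number"}},"required":["rows"]}

```bash
mkdir -p pics
cat > h.py <<'E'
from plant import r
import numpy as np, cv2
from scipy.spatial.transform import Rotation as R
def snap(n):
    return r.snapshot(n)
def K(s): return np.array([[s['fx'],0,s['cx']],[0,s['fy'],s['cy']],[0,0,1.]])
def px2w(s,uv,z):
    uv=np.array(uv,float).reshape(-1,1,2)
    n=cv2.undistortPoints(uv,K(s),np.array(s['dist_coeffs'],float))[:,0]
    T=np.array(s['pose']); d=np.c_[n[:,0],-n[:,1],-np.ones(len(n))]@T[:3,:3].T
    o=T[:3,3]; z=np.broadcast_to(z,len(n)); return o+d*((z-o[2])/d[:,2])[:,None]
def w2px(s,P):
    T=np.array(s['pose']); p=(np.atleast_2d(P)-T[:3,3])@T[:3,:3]
    p=p*[1,-1,-1]
    return cv2.projectPoints(p.reshape(-1,1,3),np.zeros(3),np.zeros(3),K(s),np.array(s['dist_coeffs'],float))[0][:,0]
def save(s,f,crop=None,k=1):
    im=s['image'][...,::-1]
    if crop: im=im[crop[1]:crop[3],crop[0]:crop[2]]
    cv2.imwrite('pics/'+f,cv2.resize(np.ascontiguousarray(im),None,fx=k,fy=k,interpolation=cv2.INTER_CUBIC))
def rel(p_target,Rt=None):
    st=r.get_state(); q=R.from_quat(st['eef_rot']); d=q.inv().apply(np.array(p_target)-st['tool_pos'])*100
    out=[d.round(2)]
    if Rt is not None: out.append(np.degrees((q.inv()*Rt).as_rotvec()).round(1))
    return out
E
python3 - <<'E'
from h import *
for n in('top','scene'):
    s=snap(n); save(s,n+'0.png'); print(n,s['fx'],s['dist_coeffs'],np.round(s['pose'],3))
print(r.get_state(), r.grip_point_offset)
E
```

```text
top 524.982873767208 [0.01025457 0.         0.         0.         0.        ] [[ 0.005  0.993 -0.114  0.452]
 [-1.     0.006  0.013  0.106]
 [ 0.014  0.114  0.993  1.344]
 [ 0.     0.     0.     1.   ]]
scene 588.2835102387132 [-0.05704461  0.          0.          0.          0.        ] [[ 0.157 -0.629  0.762  1.734]
 [ 0.988  0.109 -0.114 -0.086]
 [-0.011  0.77   0.638  1.123]
 [ 0.     0.     0.     1.   ]]
{'clock': 0.1, 'q': array([ 1.24179828,  0.68989268, -0.19455421,  1.56621015,  0.15732971,
        0.90249389, -0.21511784]), 'qd': array([-9.88966151e-04, -2.49954914e-04, -1.21944437e-03, -2.34151263e-03,
        4.07801343e-05,  7.41252668e-04, -1.29543322e-03]), 'joint_torque': array([-2.63102353e-03, -5.28495347e+01, -1.27125174e+00, -1.53837222e+01,
       -5.25355933e-02,  2.00246133e-03,  5.37522521e-05]), 'tool_pos': array([ 0.22158289, -0.58381422,  0.2380037 ]), 'eef_rot': array([ 9.83582963e-01,  1.80454726e-01, -2.02544847e-04, -7.78067624e-04]), 'contact_force': array([-0.98788069, -0.20876583, -0.36082878]), 'moment': array([ 0.00946608, -0.02365141,  0.07914934]), 'finger_force': 0.0, 'opening': 0.9973625911818761} 0.0187
```

View pics/top0.png

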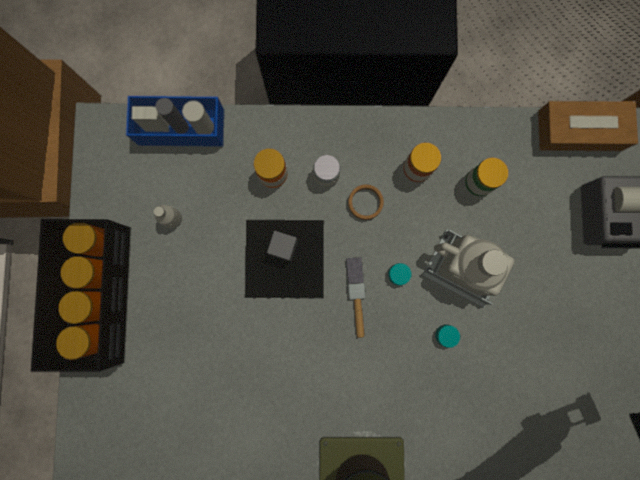

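View pics/scene0.png

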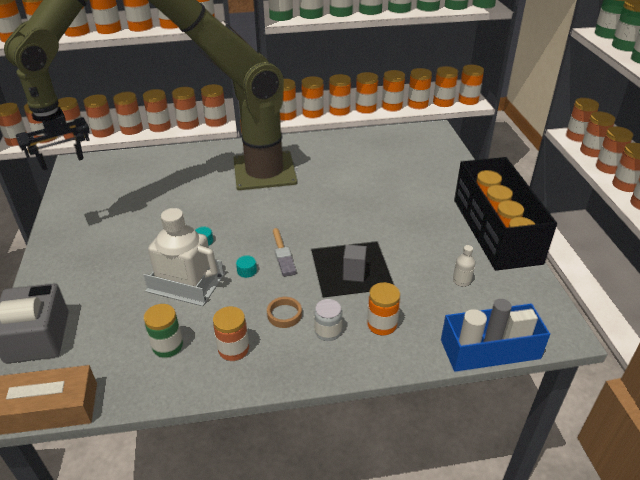

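The top view shows the mat at about (285,259) with the grey cup at (282,246). The white cap is on the jug at (493,262).

- **Could be taken for the cap:** turquoise caps at (400,274) and (448,336). The description rules them out.
- **Could be taken for the cup:** the grey, round and white items in the blue bin at (170,115). They are not on the mat, so the cup is the square one on the mat.

I'll check both choices in one close crop and measure.

Run:
```python
from h import *
s=snap('top'); im=s['image']
a=cv2.resize(im[215:305,240:330],(400,400),interpolation=cv2.INTER_CUBIC); b=cv2.resize(im[217:307,440:530],(400,400),interpolation=cv2.INTER_CUBIC)
cv2.imwrite('pics/crop1.png',np.hstack([a,b])[...,::-1])
g=im.astype(int).sum(2)
m=(g[215:305,240:330]<100); 
m2=cv2.morphologyEx(m.astype(np.uint8),cv2.MORPH_OPEN,np.ones((3,3)))
c=max(cv2.findContours(m2,0,1)[0],key=cv2.contourArea)
bx=cv2.minAreaRect(c); pm=cv2.boxPoints(bx)+[240,215]
pw=px2w(s,pm,.004); print('mat',pm.round(1).tolist(),pw.round(3).tolist(),pw.mean(0))
print(im[240:252:3,270:296:3].sum(2))
```

```text
mat [[246.0, 221.0], [322.0, 221.0], [322.0, 297.0], [246.0, 297.0]] [[0.639, 0.297, 0.004], [0.64, 0.102, 0.004], [0.445, 0.101, 0.004], [0.445, 0.293, 0.004]] [0.54216643 0.19823756 0.004     ]
[[129 280 271 269 275 278 285 274 269]
 [223 283 272 278 273 289 283 283 223]
 [278 274 276 271 280 271 282 278 152]
 [279 272 272 280 275 280 271 278 119]]
```

View pics/crop1.png

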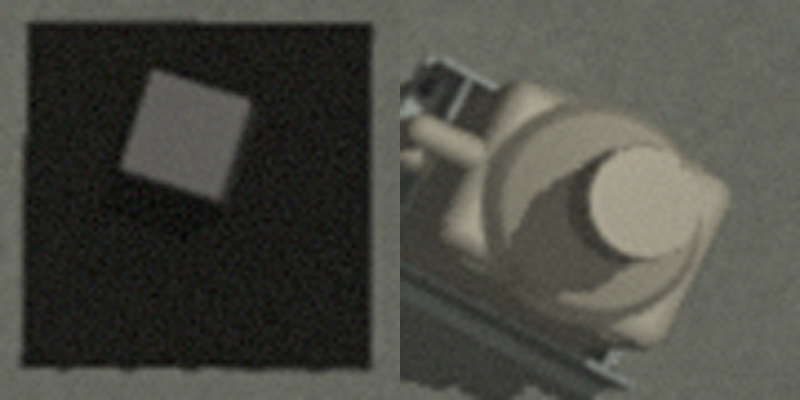

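The crop shows the square cup's closed base with corners at crop (152,70), (250,100), (222,202) and (120,170). The white cap's top is centred at crop (640,203), which is about pixel (494,262.7). Both choices are right.

Run:
```python
from h import *
s=snap('top')
c=np.array([(152,70),(250,100),(222,202),(120,170)])/4.4444+[240,215]
w=px2w(s,c,.084); print(w.round(4).tolist(), w.mean(0)); 
e=w[1]-w[0]; e2=w[3]-w[0]; print(np.linalg.norm(e),np.linalg.norm(e2),np.degrees(np.arctan2(e[1],e[0])),np.degrees(np.arctan2(e2[1],e2[0])))
print('cap',px2w(s,(494.0,262.7),.237))
q=R.from_quat(r.get_state()['eef_rot']); print(q.as_matrix().round(3))
```

```text
[[0.6041, 0.2174, 0.084], [0.5881, 0.164, 0.084], [0.5326, 0.1785, 0.084], [0.5496, 0.2338, 0.084]] [0.56860317 0.19844053 0.084     ]
0.05574948081299671 0.05696212489594648 -106.74156463389018 163.28731058534945
cap [[ 0.52049584 -0.26204363  0.237     ]]
[[ 0.935  0.355 -0.   ]
 [ 0.355 -0.935  0.001]
 [-0.    -0.001 -1.   ]]
```

```bash
cat >> h.py <<'E'
def tool(yaw_deg,tilt_deg):
    "tool y along yaw, z down, tilted about tool y"
    a=np.radians(yaw_deg); y=np.array([np.cos(a),np.sin(a),0]); z=np.array([0,0,-1.]); x=np.cross(y,z)
    return R.from_matrix(np.c_[x,y,z])*R.from_euler('y',tilt_deg,degrees=True)
E
python3 - <<'E'
from h import *
print(rel([.3,-.5,.42]),rel([.56,.19,.42],tool(-16.7,0)))
E
```

```text
[array([ 10.3 ,  -5.09, -18.17])] [array([ 59.1 , -60.37, -18.12]), array([ -0.1,  -0. , -52.5])]
```

carry_out:
  rows:
    - [[0, 0, -10], [0, 0, 0], 0]
    - [[0, 0, -18], [0, 0, 0], 0]
    - [[0, 0, -18], [0, 0, 0], 0]
    - [[0, 0, -18], [0, 0, 0], 0]
    - [[59.1, -60.4, -18], [0, 0, -52.5], 0]
    - [[59.1, -60.4, -18], [0, 0, -52.5], 0]
    - [[59.1, -60.4, -18], [0, 0, -52.5], 0]
    - [[59.1, -60.4, -18], [0, 0, -52.5], 0]
    - [[59.1, -60.4, -18], [0, 0, -52.5], 0]
    - [[59.1, -60.4, -18], [0, 0, -52.5], 0]
    - [[59.1, -60.4, -18], [0, 0, -52.5], 0]
    - [[59.1, -60.4, -18], [0, 0, -52.5], 0]

```text
clock: 1.4
tool_pos: [0.3821, -0.2159, 0.4188]
eef_rot: [0.802, 0.597, -0.0, 0.0]
contact_force: [1.1, -0.9, 1.0]
opening: 0.996
finger_force: 0.0
```

Run:
```python
from h import *
st=r.get_state();print(st['tool_pos'],st['q'],st['clock'],rel([.56,.19,.42],tool(-16.7,0)))
```

```text
[ 0.38205288 -0.2158964   0.41878904] [ 0.83656229  0.26102502 -0.56580968  1.77996158  0.15296616  1.14407997
 -0.06918992] 1.4 [array([43.99,  5.37, -0.14]), array([ 0.,  0., -0.])]
```

carry_out:
  rows:
    - [[44, 5.4, 0], [0, 0, 0], 0]
    - [[44, 5.4, 0], [0, 0, 0], 0]
    - [[44, 5.4, 0], [0, 0, 0], 0]
    - [[44, 5.4, 0], [0, 0, 0], 0]
    - [[44, 5.4, 0], [0, 0, 0], 0]
    - [[44, 5.4, 0], [0, 0, 0], 0]
    - [[44, 5.4, 0], [0, 0, 0], 0]
    - [[44, 5.4, 0], [0, 0, 0], 0]
    - [[44, 5.4, 0], [0, 0, 0], 0]
    - [[44, 5.4, 0], [0, 0, 0], 0]

```text
clock: 2.4
tool_pos: [0.5597, 0.1952, 0.4176]
eef_rot: [0.8, 0.6, 0.001, -0.003]
contact_force: [-1.0, -0.5, 0.2]
opening: 0.996
finger_force: 0.0
```

Run:
```python
from h import *
st=r.get_state();print(st['tool_pos'],st['q'],st['clock'],rel([.56,.19,.42],tool(-16.7,0)))
s=snap('wrist'); save(s,'w1.png')
print(w2px(s,[[.6041,.2174,.084],[.5881,.164,.084],[.5326,.1785,.084],[.5496,.2338,.084]]).round(0).tolist())
```

```text
[0.55972938 0.19524878 0.41763852] [-0.05982515  0.53634027 -0.63558229  1.36847566  0.31192709  1.33678193
 -0.98181252] 2.4 [array([-0.5 ,  0.17, -0.24]), array([-0.2, -0.2,  0.5])]
[[350.0, 165.0], [349.0, 212.0], [301.0, 213.0], [302.0, 164.0]]
```

View pics/w1.png

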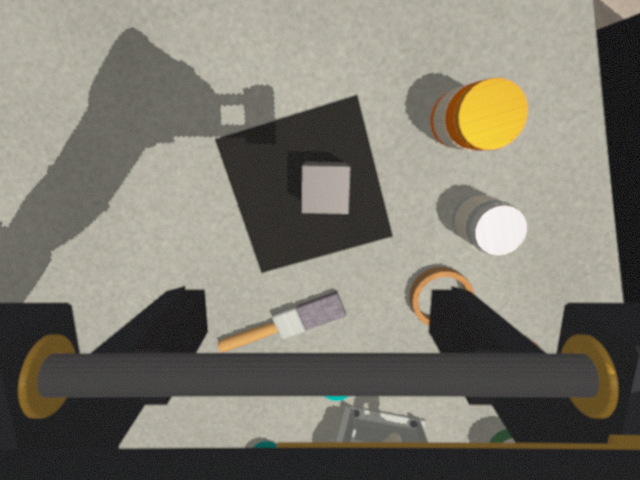

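The cup sits exactly where predicted, at (302–350, 163–213). Next I'll test the ±45° tilts at height.

carry_out:
  rows:
    - [[0, 0, 0], [0, 8, 0], 0]
    - [[0, 0, 0], [0, 16, 0], 0]
    - [[0, 0, 0], [0, 24, 0], 0]
    - [[0, 0, 0], [0, 32, 0], 0]
    - [[0, 0, 0], [0, 40, 0], 0]
    - [[0, 0, 0], [0, 45, 0], 0]
    - [[0, 0, 0], [0, 45, 0], 0]
    - [[0, 0, 0], [0, 45, 0], 0]

```text
clock: 3.25
tool_pos: [0.5602, 0.1868, 0.4185]
eef_rot: [0.742, 0.551, 0.306, -0.228]
contact_force: [-0.2, -0.1, 1.2]
opening: 1.001
finger_force: 0.0
```

Run:
```python
from h import *
st=r.get_state();print(st['tool_pos'],st['q'],st['clock'],rel([.56,.19,.42],tool(-16.7,0)),rel([.56,.19,.42],tool(-16.7,-45)))
s=snap('wrist'); print(R.from_quat(st['eef_rot']).inv().apply(np.array(s['pose'])[:3,3]-st['tool_pos']))
```

```text
[0.56019747 0.18677581 0.41851062] [ 0.64499442  0.59731042 -1.11328705  1.80455584 -0.20840232  0.591038
 -0.4064446 ] 3.25 [array([ 0.32, -0.11,  0.11]), array([  0. , -44.9,  -0.1])] [array([ 0.32, -0.11,  0.11]), array([ -0. , -89.9,  -0.1])]
[ 0.06736018 -0.00049008 -0.14614672]
```

carry_out:
  rows:
    - [[0, 0, 0], [0, -8, 0], 0]
    - [[0, 0, 0], [0, -16, 0], 0]
    - [[0, 0, 0], [0, -24, 0], 0]
    - [[0, 0, 0], [0, -32, 0], 0]
    - [[0, 0, 0], [0, -40, 0], 0]
    - [[0, 0, 0], [0, -48, 0], 0]
    - [[0, 0, 0], [0, -56, 0], 0]
    - [[0, 0, 0], [0, -64, 0], 0]
    - [[0, 0, 0], [0, -72, 0], 0]
    - [[0, 0, 0], [0, -80, 0], 0]
    - [[0, 0, 0], [0, -88, 0], 0]
    - [[0, 0, 0], [0, -90, 0], 0]

```text
clock: 4.5
tool_pos: [0.5587, 0.1933, 0.4175]
eef_rot: [0.738, 0.554, -0.308, 0.23]
contact_force: [-0.5, 0.4, -1.1]
opening: 1.0
finger_force: 0.0
```

Run:
```python
from h import *
st=r.get_state();print(st['tool_pos'],st['q'],st['clock'],rel([.56,.19,.42],tool(-16.7,-45)))
```

```text
[0.55874578 0.19327614 0.41754714] [-0.52251177  0.83529727 -0.33186111  0.97853119  0.63239922  2.05928451
 -1.02870269] 4.5 [array([-0.37,  0.21,  0.03]), array([0.3, 0.2, 0.3])]
```

Run:
```python
from h import *
T=tool(-16.7,-40); z=T.apply([0,0,1]); c=np.array([.5686,.1984,.044])
print(z,c+.009*z,rel(c+(.009-.12)*z,T),rel(c+.009*z,T))
```

```text
[-0.18471178 -0.61567643 -0.76604444] [0.56693759 0.19285891 0.0371056 ] [array([26.05,  0.88, 14.7 ]), array([0.2, 5.2, 0.3])] [array([27.15,  0.83, 26.65]), array([0.2, 5.2, 0.3])]
```

carry_out:
  rows:
    - [[5, 0.2, 2], [0, 3, 0], 0]
    - [[10, 0.4, 5], [0, 5, 0], 0]
    - [[15, 0.6, 8], [0, 5, 0], 0]
    - [[20, 0.8, 11], [0, 5.2, 0], 0]
    - [[26, 0.9, 14.7], [0, 5.2, 0], 0]
    - [[26, 0.9, 14.7], [0, 5.2, 0], 0]
    - [[26, 0.9, 14.7], [0, 5.2, 0], 0]
    - [[26, 0.9, 14.7], [0, 5.2, 0], 0]

```text
clock: 5.3
tool_pos: [0.5915, 0.2638, 0.1324]
eef_rot: [0.754, 0.562, -0.272, 0.204]
contact_force: [0.3, -0.0, 1.6]
opening: 1.003
finger_force: 0.0
```

Run:
```python
from h import *
T=tool(-16.7,-40); z=T.apply([0,0,1]); c=np.array([.5686,.1984,.044])
print(r.get_state()['q'],rel(c+(.009-.12)*z,T),rel(c+.009*z,T))
```

```text
[-0.54931327  1.16139386 -0.34986982  1.01442232  0.62220529  1.67627669
 -1.24475421] [array([ 0.38, -0.32,  0.13]), array([ 0.1, -0.2,  0. ])] [array([ 0.34, -0.35, 12.13]), array([ 0.1, -0.2,  0. ])]
```

carry_out:
  rows:
    - [[0.3, -0.3, 0], [0, 0, 0], 0]
    - [[0.3, -0.3, 3], [0, 0, 0], 0]
    - [[0.3, -0.3, 6], [0, 0, 0], 0]
    - [[0.3, -0.3, 9], [0, 0, 0], 0]
    - [[0.3, -0.3, 11], [0, 0, 0], 0]
    - [[0.3, -0.3, 12.1], [0, 0, 0], 0]
    - [[0.3, -0.3, 12.1], [0, 0, 0], 0]
    - [[0.3, -0.3, 12.1], [0, 0, 0], 0]

```text
clock: 6.1
tool_pos: [0.5684, 0.1924, 0.0379]
eef_rot: [0.755, 0.561, -0.271, 0.203]
contact_force: [-0.3, 0.4, 0.6]
opening: 0.998
finger_force: 0.0
```

Run:
```python
from h import *
T=tool(-16.7,-40); z=T.apply([0,0,1]); c=np.array([.5686,.1984,.044])
print(r.get_state()['contact_force'],rel(c+.009*z,T))
```

```text
[-0.26260087  0.38507161  0.6377098 ] [array([ 0.06, -0.16,  0.06]), array([ 0.1, -0.4, -0.1])]
```

carry_out:
  rows:
    - [[0, 0, 0], [0, 0, 0], 1]
    - [[0, 0, 0], [0, 0, 0], 1]
    - [[0, 0, 0], [0, 0, 0], 1]
    - [[0, 0, 0], [0, 0, 0], 1]
    - [[0, 0, 0], [0, 0, 0], 1]
    - [[0, 0, 0], [0, 0, 0], 1]
    - [[0, 0, 0], [0, 0, 0], 1]
    - [[0, 0, 0], [0, 0, 0], 1]
  newtons: 20

```text
clock: 6.9
tool_pos: [0.5673, 0.1912, 0.0361]
eef_rot: [0.754, 0.561, -0.273, 0.203]
contact_force: [-0.5, 1.3, 1.4]
opening: 0.635
finger_force: 20.0
```

carry_out:
  rows:
    - [[-1.3, 0, -1.6], [0, 0, 0], 1]
    - [[-4, 0, -4.6], [0, 0, 0], 1]
    - [[-7.7, 0, -9.2], [0, 0, 0], 1]
    - [[-7.7, 0, -9.2], [0, 0, 0], 1]
    - [[-7.7, 0, -9.2], [0, 8, 0], 1]
    - [[-7.7, 0, -9.2], [0, 16, 0], 1]
    - [[-7.7, 0, -9.2], [0, 24, 0], 1]
    - [[-7.7, 0, -9.2], [0, 32, 0], 1]
    - [[-7.7, 0, -9.2], [0, 40, 0], 1]
    - [[-7.7, 0, -9.2], [0, 40, 0], 1]

```text
clock: 7.9
tool_pos: [0.567, 0.1832, 0.1564]
eef_rot: [0.805, 0.594, -0.001, 0.001]
contact_force: [0.1, -1.6, -1.5]
opening: 0.634
finger_force: 20.0
```

carry_out:
  rows:
    - [[0, 0, 0], [0, 8, 0], 1]
    - [[0, 0, 0], [0, 16, 0], 1]
    - [[0, 0, 0], [0, 24, 0], 1]
    - [[0, 0, 0], [0, 32, 0], 1]
    - [[0, 0, 0], [0, 40, 0], 1]
    - [[0, 0, 0], [0, 50, 0], 1]
    - [[0, 0, 0], [0, 50, 0], 1]
    - [[0, 0, 0], [0, 50, 0], 1]
    - [[0, 0, 0], [0, 50, 0], 1]

```text
clock: 8.8
tool_pos: [0.5678, 0.1909, 0.154]
eef_rot: [0.727, 0.541, 0.339, -0.253]
contact_force: [-0.2, -0.1, -1.7]
opening: 0.638
finger_force: 20.0
```

Run:
```python
from h import *
q0=R.from_quat([0.754,0.561,-0.273,0.203]); off=q0.inv().apply(np.array([.5686,.1984,.044])-[0.5673,0.1912,0.0361]); print('off',off)
st=r.get_state(); q=R.from_quat(st['eef_rot']); print(st['tool_pos'],st['q'],'cup',st['tool_pos']+q.apply(off), st['opening'])
T=tool(-16.7,50); print(rel([0,0,0],T)[1], q.inv().apply([0,0,1]))
s=snap('wrist'); save(s,'w2.png')
```

```text
off [ 0.00052858 -0.00082564 -0.01072282]
[0.56780665 0.1908544  0.15403882] [ 0.58015875  1.11823126 -1.04016457  2.05078533  1.16993183  0.04796488
 -1.38988664] cup [0.56476092 0.18354405 0.16133418] 0.6379462808680645
[-0.  -0.  -0.1] [ 0.76629272 -0.00120908 -0.64249047]
```

View pics/w2.png

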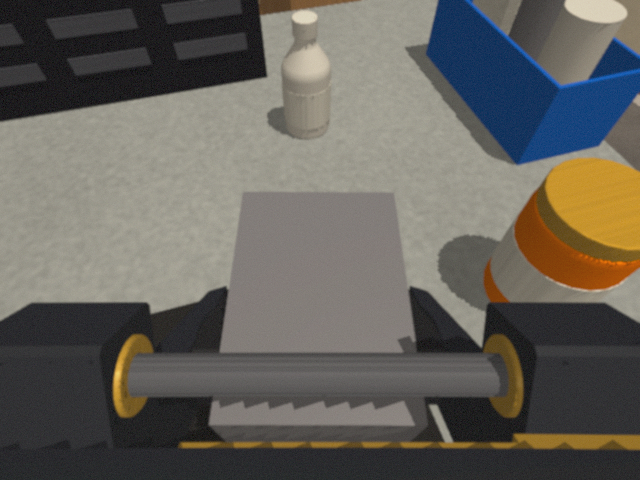

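The cup is held squarely: its side face is at (210–415, 193–430), tilted with the tool. I'll lower it and watch j6.

carry_out:
  rows:
    - [[-1.5, 0, 1.3], [0, 0, 0], 1]
    - [[-3.1, 0, 2.6], [0, 0, 0], 1]
    - [[-4.6, 0, 3.9], [0, 0, 0], 1]
    - [[-6.2, 0, 5.1], [0, 0, 0], 1]
    - [[-6.2, 0, 5.1], [0, 0, 0], 1]
    - [[-6.2, 0, 5.1], [0, 0, 0], 1]

```text
clock: 9.45
tool_pos: [0.5675, 0.1913, 0.0765]
eef_rot: [0.726, 0.541, 0.34, -0.253]
contact_force: [0.3, 0.2, -0.0]
opening: 0.631
finger_force: 20.0
```

Run:
```python
from h import *
st=r.get_state(); q=R.from_quat(st['eef_rot']); print(st['q'],'cup',st['tool_pos']+q.apply([.0005,-.0008,-.0107]))
T=tool(-16.7,50); print(rel([0,0,0],T)[1], q.inv().apply([0,0,1]))
```

```text
[ 0.63297959  1.37238064 -1.16926435  2.03993386  1.827854    0.25933456
 -1.87691849] cup [0.56443259 0.1839829  0.0837102 ]
[-0.  -0.2  0.1] [ 7.68280769e-01  4.12080725e-04 -6.40112873e-01]
```

carry_out:
  rows:
    - [[-1.5, 0, 1.3], [0, 0, 0], 1]
    - [[-2.7, 0, 2.2], [0, 0, 0], 1]
    - [[-3.5, 0, 2.9], [0, 0, 0], 1]
    - [[-3.9, 0, 3.2], [0, 0, 0], 1]
    - [[-3.9, 0, 3.2], [0, 0, 0], 1]
    - [[-3.9, 0, 3.2], [0, 0, 0], 1]

```text
clock: 10.05
tool_pos: [0.5674, 0.19, 0.0263]
eef_rot: [0.726, 0.541, 0.341, -0.253]
contact_force: [-0.3, 0.2, -2.0]
opening: 0.63
finger_force: 20.0
```

Run:
```python
from h import *
st=r.get_state(); q=R.from_quat(st['eef_rot']); print(st['q'],st['contact_force'],'cup',st['tool_pos']+q.apply([.0005,-.0008,-.0107]))
T=tool(-16.7,50); print(rel([0,0,0],T)[1])
```

```text
[ 0.64222942  1.48577714 -1.16420967  2.01568267  1.92745249  0.30290789
 -1.87636411] [-0.30315578  0.17195851 -2.01422744] cup [0.56430652 0.18269473 0.03355588]
[ 0.  -0.2  0.1]
```

carry_out:
  rows:
    - [[0, 0, 0], [0, 0, 0], 0]
    - [[0, 0, 0], [0, 0, 0], 0]
    - [[0, 0, 0], [0, 0, 0], 0]
    - [[0, 0, 0], [0, 0, 0], 0]
    - [[0, 0, -2], [0, 0, 0], 0]
    - [[0, 0, -6], [0, 0, 0], 0]
    - [[0, 0, -10], [0, 0, 0], 0]
    - [[4, 0, -14], [0, 0, 0], 0]
    - [[8, 0, -18], [0, 0, 0], 0]
    - [[11, 0, -20], [0, -8, 0], 0]
    - [[11, 0, -20], [0, -16, 0], 0]
    - [[11, 0, -20], [0, -16, 0], 0]

```text
clock: 11.25
tool_pos: [0.5463, 0.1161, 0.2486]
eef_rot: [0.763, 0.573, 0.243, -0.172]
contact_force: [1.1, 1.2, 0.3]
opening: 0.998
finger_force: 0.0
```

Run:
```python
from h import *
st=r.get_state(); print(st['tool_pos'],st['q'])
s=snap('top'); a=cv2.resize(s['image'][205:305,230:330],(500,500),interpolation=cv2.INTER_CUBIC); s2=snap('wrist')
cv2.imwrite('pics/c2.png',np.hstack([a,cv2.resize(s2['image'],(300,225)).repeat(1,0) if 0 else np.vstack([cv2.resize(s2['image'],(300,225)),np.zeros((275,300,3),np.uint8)])])[...,::-1])
print(rel([.565,.19,.32],tool(-16.7,0)), rel([.565,.19,.32],tool(-16.7,-40)))
```

```text
[0.5462858  0.11609228 0.24857431] [ 0.74972786  0.98897824 -1.40909479  1.9771024   0.90336691  0.63185554
 -1.26657647]
[array([11.3 , -0.15, -2.05]), array([  0.2, -34.2,   0.2])] [array([11.3 , -0.15, -2.05]), array([  0.3, -74.2,   0.1])]
```

View pics/c2.png

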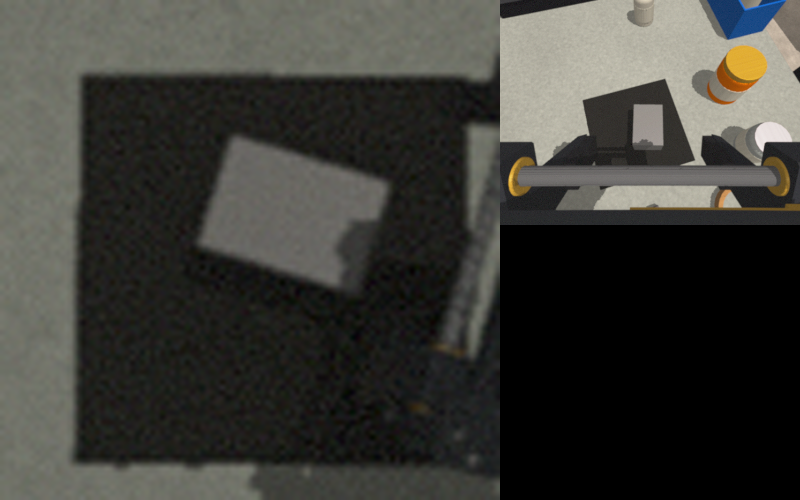

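The cup lies flat on its side on the mat, with crop corners at (232,135), (390,182), (355,295) and (197,245).

Run:
```python
from h import *
s=snap('top'); c=np.array([(232,135),(390,182),(355,295),(197,245)])/5.+[230,205]
w=px2w(s,c,.060); e=w[1]-w[0]; e2=w[3]-w[0]
print(w.mean(0),np.linalg.norm(e),np.linalg.norm(e2),np.degrees(np.arctan2(e[1],e[0])),np.degrees(np.arctan2(e2[1],e2[0])))
```

```text
[0.5651181  0.18335403 0.06      ] 0.08116600971328863 0.05671586266411583 -106.28477748271438 163.35097375399766
```

carry_out:
  rows:
    - [[5, 0, -2], [0, -8, 0], 0]
    - [[10, 0, -2], [0, -16, 0], 0]
    - [[11.3, 0, -2], [0, -24, 0], 0]
    - [[11.3, 0, -2], [0, -32, 0], 0]
    - [[11.3, 0, -2], [0, -40, 0], 0]
    - [[11.3, 0, -2], [0, -48, 0], 0]
    - [[11.3, 0, -2], [0, -56, 0], 0]
    - [[11.3, 0, -2], [0, -64, 0], 0]
    - [[11.3, 0, -2], [0, -72, 0], 0]
    - [[11.3, 0, -2], [0, -74, 0], 0]
    - [[11.3, 0, -2], [0, -74, 0], 0]

```text
clock: 12.5
tool_pos: [0.5664, 0.1889, 0.3148]
eef_rot: [0.753, 0.562, -0.275, 0.203]
contact_force: [0.1, 0.5, -0.5]
opening: 1.001
finger_force: 0.0
```

Run:
```python
from h import *
T=tool(-16.7,-40); z=T.apply([0,0,1]); c=np.array([.565,.1835,.032])
print(r.get_state()['q'],rel(c+(.009-.12)*z,T),rel(c+.009*z,T))
```

```text
[-0.27990028  0.966442   -0.86168178  1.13838193  0.84568936  2.00288491
 -1.34678518] [array([17.74,  0.08, 10.93]), array([-0.1, -0. ,  0.1])] [array([17.73,  0.1 , 22.93]), array([-0.1, -0. ,  0.1])]
```

carry_out:
  rows:
    - [[4, 0, 2.5], [0, 0, 0], 0]
    - [[8, 0, 5], [0, 0, 0], 0]
    - [[12, 0, 7.5], [0, 0, 0], 0]
    - [[17.7, 0.1, 10.9], [0, 0, 0], 0]
    - [[17.7, 0.1, 10.9], [0, 0, 0], 0]
    - [[17.7, 0.1, 10.9], [0, 0, 0], 0]
    - [[17.7, 0.1, 14], [0, 0, 0], 0]
    - [[17.7, 0.1, 17], [0, 0, 0], 0]
    - [[17.7, 0.1, 20], [0, 0, 0], 0]
    - [[17.7, 0.1, 22], [0, 0, 0], 0]
    - [[17.7, 0.1, 22.9], [0, 0, 0], 0]
    - [[17.7, 0.1, 22.9], [0, 0, 0], 0]

```text
clock: 13.7
tool_pos: [0.5656, 0.1769, 0.0303]
eef_rot: [0.755, 0.56, -0.273, 0.203]
contact_force: [0.1, -0.5, 1.3]
opening: 1.001
finger_force: 0.0
```

Run:
```python
from h import *
T=tool(-16.7,-40); z=T.apply([0,0,1]); c=np.array([.565,.1835,.032])
print(r.get_state()['q'],r.get_state()['contact_force'],rel(c+.009*z,T))
```

```text
[-0.26847643  1.29876354 -0.78941707  1.28893389  1.00649941  1.64974441
 -1.55519244] [ 0.12962793 -0.49345727  1.32283008] [array([ 0.36, -0.25,  0.38]), array([-0. , -0.2, -0.2])]
```

carry_out:
  rows:
    - [[0.2, -0.2, 0.3], [0, 0, 0], 0]
    - [[0.2, -0.2, 0.3], [0, 0, 0], 1]
    - [[0.2, -0.2, 0.3], [0, 0, 0], 1]
    - [[0.2, -0.2, 0.3], [0, 0, 0], 1]
    - [[0.2, -0.2, 0.3], [0, 0, 0], 1]
    - [[0.2, -0.2, 0.3], [0, 0, 0], 1]
    - [[0.2, -0.2, 0.3], [0, 0, 0], 1]
    - [[0.2, -0.2, 0.3], [0, 0, 0], 1]
  newtons: 20

```text
clock: 14.5
tool_pos: [0.5626, 0.1789, 0.0252]
eef_rot: [0.755, 0.561, -0.273, 0.203]
contact_force: [0.6, 1.2, 1.9]
opening: 0.633
finger_force: 20.0
```

carry_out:
  rows:
    - [[-1.3, 0, -1.6], [0, 0, 0], 1]
    - [[-4, 0, -4.6], [0, 0, 0], 1]
    - [[-7.7, 0, -9.2], [0, 0, 0], 1]
    - [[-7.7, 0, -9.2], [0, 0, 0], 1]
    - [[-7.7, 0, -9.2], [0, 8, 0], 1]
    - [[-7.7, 0, -9.2], [0, 16, 0], 1]
    - [[-7.7, 0, -9.2], [0, 24, 0], 1]
    - [[-7.7, 0, -9.2], [0, 32, 0], 1]
    - [[-7.7, 0, -9.2], [0, 40, 0], 1]
    - [[-7.7, 0, -9.2], [0, 40, 0], 1]

```text
clock: 15.5
tool_pos: [0.5623, 0.1718, 0.1449]
eef_rot: [0.804, 0.594, -0.0, 0.001]
contact_force: [0.7, -0.0, 0.1]
opening: 0.634
finger_force: 20.0
```

carry_out:
  rows:
    - [[0, 0, 0], [0, 8, 0], 1]
    - [[0, 0, 0], [0, 16, 0], 1]
    - [[0, 0, 0], [0, 24, 0], 1]
    - [[0, 0, 0], [0, 32, 0], 1]
    - [[0, 0, 0], [0, 40, 0], 1]
    - [[0, 0, 0], [0, 50, 0], 1]
    - [[0, 0, 0], [0, 50, 0], 1]
    - [[0, 0, 0], [0, 50, 0], 1]
    - [[0, 0, 0], [0, 50, 0], 1]

```text
clock: 16.4
tool_pos: [0.5633, 0.1803, 0.1463]
eef_rot: [0.726, 0.542, 0.34, -0.252]
contact_force: [0.9, -0.6, -1.2]
opening: 0.637
finger_force: 20.0
```

Run:
```python
from h import *
st=r.get_state(); q=R.from_quat(st['eef_rot']); print(st['tool_pos'],st['q'],st['opening'])
T=tool(-16.7,50); print(rel([0,0,0],T)[1])
s=snap('wrist'); save(s,'w3.png',k=.75)
```

```text
[0.56327077 0.18026947 0.14625575] [ 0.67702757  1.25509213 -1.24686045  2.05881746  1.47920826  0.27071447
 -1.63263455] 0.6371656602961072
[ 0.  -0.1  0.1]
```

View pics/w3.png

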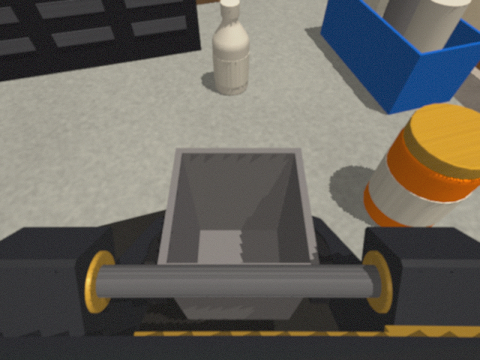

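The open mouth now faces up, with its rim at (175–310, 150–300). I'll lower it.

Run:
```python
from h import *
q0=R.from_quat([0.755,0.561,-0.273,0.203]); off=q0.inv().apply(np.array([.565,.1835,.032])-[0.5626,0.1789,0.0252])
st=r.get_state(); q=R.from_quat(st['eef_rot']); c=st['tool_pos']+q.apply(off); print(off,c, 100*q.inv().apply([0,0,.0445-c[2]]))
```

```text
[-0.00043215  0.00097246 -0.00848691] [0.56221679 0.17372431 0.15181521] [-8.23992014 -0.0309989   6.87519444]
```

carry_out:
  rows:
    - [[-2, 0, 1.7], [0, 0, 0], 1]
    - [[-4, 0, 3.4], [0, 0, 0], 1]
    - [[-6, 0, 5], [0, 0, 0], 1]
    - [[-7.2, 0, 6], [0, 0, 0], 1]
    - [[-8, 0, 6.7], [0, 0, 0], 1]
    - [[-8.2, 0, 6.9], [0, 0, 0], 1]
    - [[-8.2, 0, 6.9], [0, 0, 0], 1]
    - [[-8.2, 0, 6.9], [0, 0, 0], 1]

```text
clock: 17.25
tool_pos: [0.5636, 0.1801, 0.0398]
eef_rot: [0.726, 0.541, 0.342, -0.253]
contact_force: [0.2, 0.8, 2.0]
opening: 0.634
finger_force: 20.0
```

Run:
```python
from h import *
st=r.get_state(); q=R.from_quat(st['eef_rot']); print(st['q'],st['contact_force'],st['tool_pos']+q.apply([-.0004,.001,-.0085]),rel([0,0,0],tool(-16.7,50))[1])
```

```text
[ 0.67173934  1.47485717 -1.1935037   2.03127219  1.84834972  0.31980726
 -1.8028441 ] [0.24311486 0.8426242  2.01704571] [0.56255209 0.17330451 0.04495562] [ 0.  -0.3  0.1]
```

Release gently, then back straight off.

carry_out:
  rows:
    - [[0, 0, 0], [0, 0, 0], 0.37]
    - [[0, 0, 0], [0, 0, 0], 0.3]
    - [[0, 0, 0], [0, 0, 0], 0]
    - [[0, 0, 0], [0, 0, 0], 0]
    - [[0, 0, 0], [0, 0, 0], 0]
    - [[0, 0, -2], [0, 0, 0], 0]
    - [[0, 0, -5], [0, 0, 0], 0]
    - [[0, 0, -9], [0, 0, 0], 0]
    - [[2, 0, -13], [0, 0, 0], 0]
    - [[5, 0, -17], [0, -4, 0], 0]
    - [[9, 0, -20], [0, -10, 0], 0]
    - [[9, 0, -20], [0, -16, 0], 0]

```text
clock: 18.45
tool_pos: [0.5356, 0.0869, 0.2391]
eef_rot: [0.767, 0.57, 0.237, -0.174]
contact_force: [1.3, 0.8, 0.1]
opening: 0.997
finger_force: 0.0
```

Run:
```python
from h import *
st=r.get_state(); print(st['q'])
s=snap('top'); a=cv2.resize(s['image'][215:305,240:330],(360,360),interpolation=cv2.INTER_CUBIC); s2=snap('wrist')
cv2.imwrite('pics/c3.png',np.hstack([a,cv2.resize(s2['image'],(440,360))])[...,::-1])
print(w2px(s,[.5622,.1735,.084])-[240,215])
print(rel([.47,.02,.40],tool(-16.7,0)),rel([.5205,-.262,.40],tool(-60,0)))
```

```text
[ 0.80874068  1.00616434 -1.41535639  1.99532663  0.88961405  0.64818457
 -1.22353554]
[[52.19063479 33.16895207]]
[array([  1.76,  -4.27, -17.95]), array([  0.6, -34.4,   0.4])] [array([-19.44,   8.58, -32.29]), array([-12.4, -33. ,  42.3])]
```

View pics/c3.png

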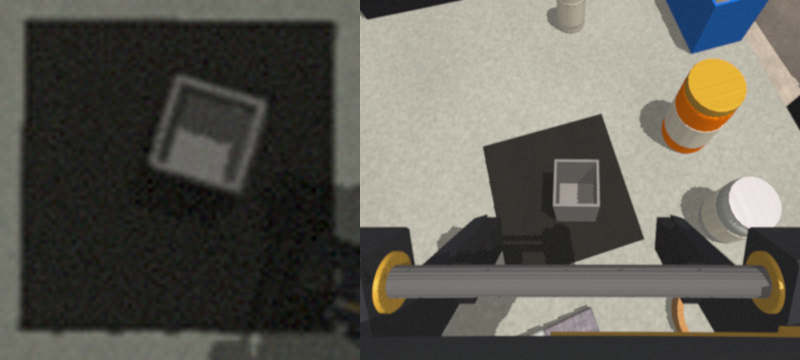

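The cup stands mouth-up on the mat, with its rim around crop (150–265, 75–195). Next I'll go to the cap.

carry_out:
  rows:
    - [[0, -1, -5], [0, -8, 0], 0]
    - [[1, -2, -10], [0, -16, 0], 0]
    - [[1.8, -4, -15], [0, -24, 0], 0]
    - [[1.8, -4.3, -18], [0, -34.4, 0], 0]
    - [[1.8, -4.3, -18], [0, -34.4, 0], 0]
    - [[1.8, -4.3, -18], [0, -34.4, 0], 0]
    - [[1.8, -4.3, -18], [0, -34.4, 0], 0]
    - [[1.8, -4.3, -18], [0, -34.4, 0], 0]

```text
clock: 19.35
tool_pos: [0.4685, 0.0153, 0.3923]
eef_rot: [0.803, 0.596, -0.002, 0.0]
contact_force: [0.1, -0.8, -0.1]
opening: 1.0
finger_force: 0.0
```

Run:
```python
from h import *
st=r.get_state(); print(st['q'],rel([.5205,-.262,.38],tool(-66.7,0)))
```

```text
[ 0.68109627  0.5760655  -1.36784558  1.74222077  0.5829757   1.32176211
 -1.10622543] [array([-25.05,  12.99,   1.3 ]), array([-0.1,  0.3, 49.9])]
```

carry_out:
  rows:
    - [[-25, 13, 1.3], [0, 0, 50], 0]
    - [[-25, 13, 1.3], [0, 0, 50], 0]
    - [[-25, 13, 1.3], [0, 0, 50], 0]
    - [[-25, 13, 1.3], [0, 0, 50], 0]
    - [[-25, 13, 1.3], [0, 0, 50], 0]
    - [[-25, 13, 1.3], [0, 0, 50], 0]
    - [[-25, 13, 1.3], [0, 0, 50], 0]
    - [[-25, 13, 1.3], [0, 0, 50], 0]
    - [[-25, 13, 1.3], [0, 0, 50], 0]
    - [[-25, 13, 1.3], [0, 0, 50], 0]
    - [[-25, 13, 1.3], [0, 0, 50], 0]

```text
clock: 20.45
tool_pos: [0.5216, -0.2592, 0.3821]
eef_rot: [0.979, 0.203, -0.001, 0.002]
contact_force: [-0.1, 0.8, -0.5]
opening: 0.997
finger_force: 0.0
```

Run:
```python
from h import *
st=r.get_state(); print(st['q'],rel([.5205,-.262,.38],tool(-66.7,0)))
s=snap('wrist'); save(s,'w4.png'); a=np.linspace(0,6.28,13)
print(w2px(s,[[.5205,-.262,.237]]).round(1))
t=w2px(s,np.c_[.5205+.0275*np.cos(a),-.262+.0275*np.sin(a),a*0+.237]); print(t.min(0),t.max(0))
```

```text
[ 0.94395597  0.66172309 -1.08360825  1.46051407  0.59045276  1.37174829
 -1.32987191] [array([-0.22,  0.21,  0.21]), array([0.2, 0.1, 0.1])]
[[320.4 229.4]]
[283.8383723  192.90641901] [357.10761253 264.24740323]
```

View pics/w4.png

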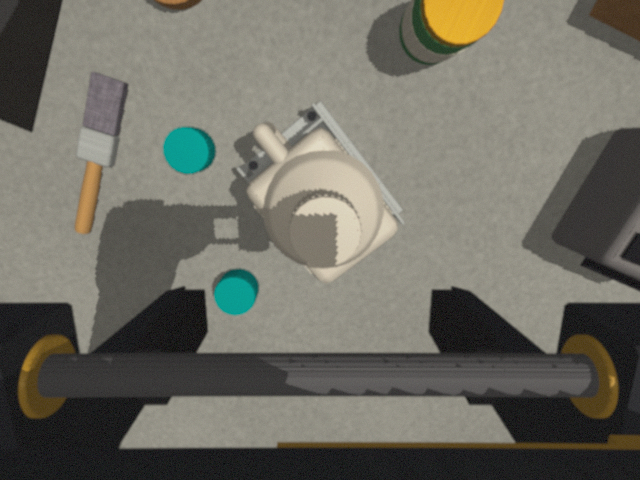

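The wrist view shows the cap top at about (290–361, 195–268), 3–5 px to the right of and below my prediction. I take the cap at about (0.520, −0.2645).

Run:
```python
from h import *
print(rel([.5198,-.2645,.203],tool(-66.7,0)))
```

```text
[array([-0.33,  0.34, 17.91]), array([0.2, 0.1, 0.1])]
```

carry_out:
  rows:
    - [[-0.2, 0.2, 4], [0, 0, 0], 0]
    - [[-0.3, 0.3, 8], [0, 0, 0], 0]
    - [[-0.3, 0.3, 11], [0, 0, 0], 0]
    - [[-0.3, 0.3, 13], [0, 0, 0], 0]
    - [[-0.3, 0.3, 15], [0, 0, 0], 0]
    - [[-0.3, 0.3, 17], [0, 0, 0], 0]
    - [[-0.3, 0.3, 17.7], [0, 0, 0], 0]
    - [[-0.3, 0.3, 17.7], [0, 0, 0], 0]
    - [[-0.3, 0.3, 17.7], [0, 0, 0], 0]

```text
clock: 21.4
tool_pos: [0.5205, -0.2646, 0.2058]
eef_rot: [0.979, 0.202, -0.0, 0.002]
contact_force: [1.0, -0.6, 0.2]
opening: 0.999
finger_force: 0.0
```

Run:
```python
from h import *
print(r.get_state()['q'],r.get_state()['contact_force'],rel([.5198,-.2645,.203],tool(-66.7,0)))
```

```text
[ 0.90581475  0.83725034 -0.9668203   1.70847911  0.79451026  1.03670167
 -1.50621993] [ 0.97595842 -0.61006101  0.24997312] [array([-0.06, -0.04,  0.28]), array([0.2, 0.1, 0. ])]
```

Before gripping, I'll check in place that an 85° anticlockwise turn is reachable with the fingers open around the cap.

carry_out:
  rows:
    - [[0, 0, 0], [0, 0, -8], 0]
    - [[0, 0, 0], [0, 0, -16], 0]
    - [[0, 0, 0], [0, 0, -24], 0]
    - [[0, 0, 0], [0, 0, -32], 0]
    - [[0, 0, 0], [0, 0, -40], 0]
    - [[0, 0, 0], [0, 0, -48], 0]
    - [[0, 0, 0], [0, 0, -56], 0]
    - [[0, 0, 0], [0, 0, -64], 0]
    - [[0, 0, 0], [0, 0, -72], 0]
    - [[0, 0, 0], [0, 0, -80], 0]
    - [[0, 0, 0], [0, 0, -85], 0]
    - [[0, 0, 0], [0, 0, -85], 0]

```text
clock: 22.6
tool_pos: [0.5204, -0.2649, 0.2059]
eef_rot: [0.586, 0.81, -0.001, 0.001]
contact_force: [-0.1, 0.3, 0.3]
opening: 1.001
finger_force: 0.0
```

Run:
```python
from h import *
print(r.get_state()['q'],r.get_state()['contact_force'],rel([.5198,-.2645,.203],tool(-66.7,0)))
```

```text
[ 1.01223724  0.98307746 -1.2834463   1.70309442  0.99820922  1.25995354
 -0.19254661] [-0.14747896  0.31747559  0.34112627] [array([ 0.06, -0.04,  0.29]), array([ 0.1,  0.2, 85. ])]
```

carry_out:
  rows:
    - [[0, 0, 0.2], [0, 0, 8], 0]
    - [[0, 0, 0.2], [0, 0, 16], 0]
    - [[0, 0, 0.2], [0, 0, 24], 0]
    - [[0, 0, 0.2], [0, 0, 32], 0]
    - [[0, 0, 0.2], [0, 0, 40], 0]
    - [[0, 0, 0.2], [0, 0, 48], 0]
    - [[0, 0, 0.2], [0, 0, 56], 0]
    - [[0, 0, 0.2], [0, 0, 64], 0]
    - [[0, 0, 0.2], [0, 0, 72], 0]
    - [[0, 0, 0.2], [0, 0, 80], 0]
    - [[0, 0, 0.2], [0, 0, 85], 0]
    - [[0, 0, 0.2], [0, 0, 85], 0]

```text
clock: 23.8
tool_pos: [0.5204, -0.2649, 0.2041]
eef_rot: [0.98, 0.201, -0.0, 0.002]
contact_force: [-1.2, -0.0, -0.3]
opening: 1.001
finger_force: 0.0
```

carry_out:
  rows:
    - [[0, 0, 0], [0, 0, 0], 1]
    - [[0, 0, 0], [0, 0, 0], 1]
    - [[0, 0, 0], [0, 0, 0], 1]
    - [[0, 0, 0], [0, 0, 0], 1]
    - [[0, 0, 0], [0, 0, 0], 1]
    - [[0, 0, 0], [0, 0, 0], 1]
    - [[0, 0, 0], [0, 0, 0], 1]
    - [[0, 0, 0], [0, 0, 0], 1]
    - [[0, 0, 0], [0, 0, 0], 1]
  newtons: 50

```text
clock: 24.7
tool_pos: [0.52, -0.2653, 0.2029]
eef_rot: [0.979, 0.202, -0.001, 0.002]
contact_force: [2.6, -3.8, -1.6]
opening: 0.608
finger_force: 50.1
```

Run:
```python
from h import *
st=r.get_state();q=R.from_quat(st['eef_rot']);print(q.inv().apply(st['contact_force']),st['tool_pos'],rel([.5198,-.2645,.203],tool(-66.7,0)))
```

```text
[0.90763361 4.49300256 1.56998132] [ 0.51998177 -0.26527272  0.20288362] [array([ 0.01, -0.08, -0.01]), array([ 0.2,  0.1, -0. ])]
```

carry_out:
  rows:
    - [[0, 0.1, 0.2], [0, 0, 0], 1]
    - [[0, 0.1, 0.4], [0, 0, 0], 1]
    - [[0, 0.1, 0.6], [0, 0, 0], 1]
    - [[0, 0.1, 0.7], [0, 0, 0], 1]
    - [[0, 0.1, 0.7], [0, 0, 0], 1]
    - [[0, 0.1, 0.7], [0, 0, 0], 1]

```text
clock: 25.3
tool_pos: [0.5201, -0.2652, 0.197]
eef_rot: [0.979, 0.202, -0.001, 0.002]
contact_force: [-3.1, -0.8, 9.5]
opening: 0.607
finger_force: 52.2
```

Run:
```python
from h import *
st=r.get_state();q=R.from_quat(st['eef_rot']);print(q.inv().apply(st['contact_force']),st['tool_pos'],st['opening'])
```

```text
[-3.22079647 -0.44783319 -9.5426969 ] [ 0.52008165 -0.26524838  0.19698142] 0.6068396474806423
```

Pressed 5.9 mm at 9.5 N, so there was no slip. Now I'll twist anticlockwise.

carry_out:
  rows:
    - [[0, 0, 0.1], [0, 0, 0], 1]
    - [[0, 0, 0.1], [0, 0, -5], 1]
    - [[0, 0, 0.1], [0, 0, -10], 1]
    - [[0, 0, 0.1], [0, 0, -15], 1]
    - [[0, 0, 0.1], [0, 0, -20], 1]
    - [[0, 0, 0.1], [0, 0, -25], 1]
    - [[0, 0, 0.1], [0, 0, -30], 1]
    - [[0, 0, 0.1], [0, 0, -35], 1]
    - [[0, 0, 0.1], [0, 0, -40], 1]

```text
clock: 26.2
tool_pos: [0.5217, -0.2645, 0.1967]
eef_rot: [0.85, 0.527, 0.0, 0.002]
contact_force: [-1.1, 0.0, 10.0]
opening: 0.609
finger_force: 52.3
```

carry_out:
  rows:
    - [[0, 0, 0], [0, 0, -6], 1]
    - [[0, 0, 0], [0, 0, -12], 1]
    - [[0, 0, 0], [0, 0, -18], 1]
    - [[0, 0, 0], [0, 0, -24], 1]
    - [[0, 0, 0], [0, 0, -30], 1]
    - [[0, 0, 0], [0, 0, -36], 1]
    - [[0, 0, 0], [0, 0, -42], 1]
    - [[0, 0, 0], [0, 0, -42], 1]
    - [[0, 0, 0], [0, 0, -42], 1]

```text
clock: 27.1
tool_pos: [0.5216, -0.2644, 0.1967]
eef_rot: [0.606, 0.795, -0.0, 0.002]
contact_force: [0.1, 0.4, 9.6]
opening: 0.609
finger_force: 52.2
```

Run:
```python
from h import *
st=r.get_state();q=R.from_quat(st['eef_rot']);print(q.inv().apply(st['contact_force']),st['moment'],st['tool_pos'],st['opening'],rel([0,0,0],tool(-66.7,0))[1])
```

```text
[ 0.3447015   0.27407849 -9.56759067] [ 0.01742405 -0.02628733  0.02895276] [ 0.52160123 -0.26443157  0.19670936] 0.6087824199428303 [ 0.2  0.  82.1]
```

carry_out:
  rows:
    - [[0, 0, -0.5], [0, 0, 0], 1]
    - [[0, 0, -1], [0, 0, 0], 1]
    - [[0, 0, -2], [0, 0, 0], 1]
    - [[0, 0, -3.5], [0, 0, 0], 1]
    - [[0, 0, -5.5], [0, 0, 0], 1]
    - [[0, 0, -7.5], [0, 0, 0], 1]
    - [[0, 0, -9], [0, 0, 0], 1]
    - [[0, 0, -10], [0, 0, 0], 1]
    - [[0, 0, -10.3], [0, 0, 0], 1]
    - [[0, 0, -10.3], [0, 0, 0], 1]
    - [[0, 0, -10.3], [0, 0, 0], 1]
    - [[0, 0, -10.3], [0, 0, 0], 1]

```text
clock: 28.3
tool_pos: [0.5199, -0.2655, 0.2971]
eef_rot: [0.607, 0.795, -0.002, -0.0]
contact_force: [0.5, -0.4, -0.7]
opening: 0.607
finger_force: 52.2
```

Run:
```python
from h import *
st=r.get_state();print(st['contact_force'],st['tool_pos'],st['opening'],np.abs(st['qd']).max())
s=snap('scene');s2=snap('top');s3=snap('wrist')
a=cv2.resize(s['image'][170:310,110:410],(600,280),interpolation=cv2.INTER_CUBIC)
b=cv2.resize(s2['image'][210:310,240:540],(600,200),interpolation=cv2.INTER_CUBIC)
c=cv2.resize(s3['image'],(200,150)); c=np.vstack([c,np.zeros((330,200,3),np.uint8)])
cv2.imwrite('pics/end.png',np.hstack([np.vstack([a,b]),c])[...,::-1])
```

```text
[ 0.50783307 -0.38358762 -0.70500736] [ 0.51992068 -0.26548509  0.29707269] 0.6071538802269353 0.0033095267247126485
```

View pics/end.png

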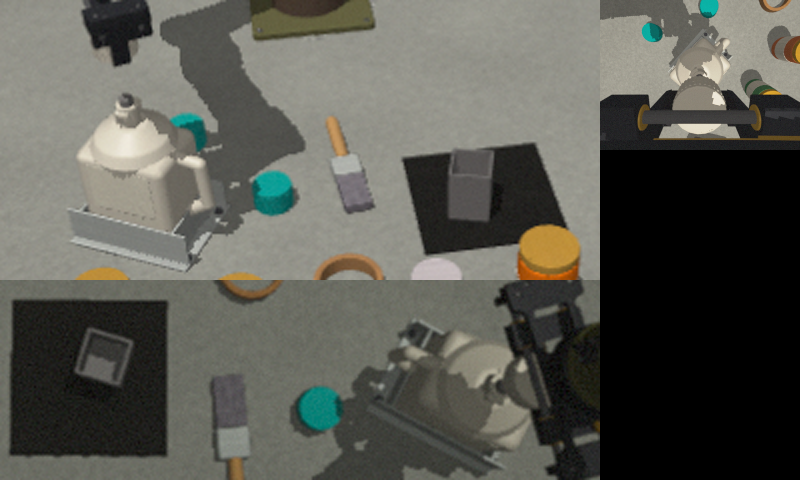

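The neck at (125,105) is bare and the cap hangs in the fingers at (120,45). The cup stands mouth-up on the mat at (470,185), and the bystanders are where they were. I'll hand in now.

```bash
python3 -c "
from plant import r
print(r.finish_job())"
```

```text
the job is handed in; nothing more can be done
None
```

I handed the job in at about 28 s on the robot's clock: the cup stands mouth-up and released on the mat, and the freed cap is held level about 10 cm above the bare neck. No verdict came back on hand-in.

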